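Sort clock trimmings into their stock trays

ROBOT

A 6-joint arm with a two-finger parallel gripper is mounted at the origin on the work surface. World frame = base frame: x ahead of the robot, y to its left, z up, the work surface at z = 0. Lengths are in m, angles in degrees, forces in N, time in s.
With the tool pointing down it reaches from about 0.375 to 0.9 m from the base axis. Payload 3.1 kg.
Tool frame: the origin (TCP) lies at the very end of the fingers, on their centre line; the grasp point (between the pads) lies 19 mm behind it; z points along the fingers, y is the direction in which the jaws open and shut (so a half turn about z gives the same grasp; the last joint's range is limited). The gripper opens to 87 mm and grips with 3 to 60 N. Pads are 19 mm wide; open, the fingers measure 117 mm over their backs; the gripper's body (75 mm by 190 mm) begins 51 mm behind the grasp point.
Start: joints at [61.45, 30.224, 82.088, -0, 67.689, -10.227], TCP at [0.196, 0.593, 0.223] pointing down, gripper open.
Joint ranges: [-176.69, 176.69], [-43.24, 126.21], [12.49, 139.97], [-82, 262], [0, 151.66], [-163.58, 163.58]. Speed limits (degrees/s): [159.86, 159.86, 180, 180, 180, 180].

INTERFACE

Orientations are given as a 3x3 rotation matrix whose columns are the frame's x, y, z axes.
In Python, from rig import bot gives the robot as it stands. The module is installed in compiled form; this text tells all that it offers.
- The arm moves only by the tool play_rows, never from a script. Its argument "targets" is a list of rows, each a list of 7 numbers: the closure, from 0 (fully open) to 1 (shut), then the shift along the world's x, y, z in m, then the turn, a rotation vector about the world's x, y, z in rad. A call has 1 to 12 rows; each row shifts and turns the commanded pose from where the row before left it; what a row does not reach is not made up. A row lasts 1/8 s, in which the tool goes at most 62.5 mm and 10.7 degrees, less where a joint would pass 70% of its speed; a pose out of reach is approached as far as the arm can. A call with a gripper value outside its range is refused whole. The fingers move at their own pace and stop on an object; the grip force is fixed at half the most. Time passes only in rows, so rows that do not move let the fingers close. It gives the time, the measured TCP pose, the force and the opening at its end, in the units of the state.
- bot.read_state(): the state, without advancing time (a new reading comes with each control period).
- bot.capture(name): name is "scene" or "top" or "wrist"; returns the picture (480x640x3 uint8, blue, green, red); there is no depth.
- bot.get_calibration(name): a dict with "fx", "fy", "cx", "cy" (pixels), "R" (3x3) and "t" (3): a world point X has camera coordinates R X + t. Camera axes: x right, y down, z forward; pixel columns grow to the right and rows downward; lengths in m; the calibration is good to about 2 mm. A picture is of the moment at which its call begins: read the wrist's pose just before it. get_calibration takes no time and is no camera call; for the wrist camera it gives the pose at the moment of the call.
- bot.hand_in(): hands the job in, once; it reports no verdict.
The state is a dict: "time_s": time; "joint_positions": joint angles; "qvel": joint speeds; "tau": joint torques, N m; "position": TCP position; "tcp_rot": TCP orientation; "force": force on the tool from outside, world axes, zero at the start; "moment": the same for the moment, N m; "opening": opening from 0.0 (shut) to 1.0 (fully open).
Only numpy, scipy, OpenCV 4.12 (cv2) and the standard library are available. Lean on these libraries where they do the work, as an engineer would, in place of code of your own. Each camera call takes 0.05 s, during which the arm holds its last target. There are 200 camera calls.

TASK

Sort the five clock parts scattered on the bench mat into the stock trays, each tray taking the kind shown by the sample on its end: the two carved leaves flat with the carved face up, the two birds standing upright, the fir-cone weight lying down, all on the tray's floor and none on top of another. Set each part down gently, without dropping it, and leave the wax tin and the slipstone where they lie.

Things in the scene. Friction and masses are not known exactly. Their poses are not given: they have to be found in the camera images.
- leaf_1: Carved limewood leaf lying face up on the 3 mm bench mat: 80 mm long (x, stem at -x), 36 mm wide (y) across the lobes at mid-length, sides 9 mm high, 14 mm on the veins, flat back; 14 to 28 g. Any heading. The two leaves are alike. Origin: centre of the flat back; z out of the carved face.
- leaf_2: Carved limewood leaf lying face up on the 3 mm bench mat: 80 mm long (x, stem at -x), 36 mm wide (y) across the lobes at mid-length, sides 9 mm high, 14 mm on the veins, flat back; 14 to 28 g. Any heading. The two leaves are alike. Origin: centre of the flat back; z out of the carved face.
- bird_1: Carved limewood cuckoo standing on a flat plinth on the 3 mm bench mat: 80 mm long (beak 36 mm ahead at +x, tail 44 mm behind), 28 mm wide (y) over flanks and plinth, 47 mm high; grip the flanks 9 to 38 mm up, near x = 0; 25 to 50 g. Any heading. The two birds are alike. Origin: centre of the plinth's underside; z up.
- bird_2: Carved limewood cuckoo standing on a flat plinth on the 3 mm bench mat: 80 mm long (beak 36 mm ahead at +x, tail 44 mm behind), 28 mm wide (y) over flanks and plinth, 47 mm high; grip the flanks 9 to 38 mm up, near x = 0; 25 to 50 g. Any heading. The two birds are alike. Origin: centre of the plinth's underside; z up.
- cone: Dark cast-iron fir-cone clock weight lying on the 3 mm bench mat: body 78 mm long (x), 36 mm across at the middle, eight-sided so it does not roll by itself, a wire eye sticking out 12 mm at +x; 190 to 390 g. Any heading. Origin: on its axis at mid-length of the body, 18 mm above what it lies on.
- tray_leaf: Fixed open wooden tray on a 9 mm board. Compartment 190 (x) x 104 mm (y) inside, empty, for two parts end to end; walls 6 mm thick, tops 30 mm above the underside; floor 5 mm thick. Beyond its +x wall, 125 mm from the origin, a low shelf bears its fixed sample, 62 mm high at most: a carved leaf. Trays else alike. Origin: compartment centre, underside of the floor; x towards the sample, z up.
- tray_bird: Fixed open wooden tray on a 9 mm board. Compartment 190 (x) x 104 mm (y) inside, empty, for two parts end to end; walls 6 mm thick, tops 30 mm above the underside; floor 5 mm thick. Beyond its +x wall, 125 mm from the origin, a low shelf bears its fixed sample, 62 mm high at most: a carved bird. Trays else alike. Origin: compartment centre, underside of the floor; x towards the sample, z up.
- tray_cone: Fixed open wooden tray on a 9 mm board. Compartment 190 (x) x 104 mm (y) inside, empty, for two parts end to end; walls 6 mm thick, tops 30 mm above the underside; floor 5 mm thick. Beyond its +x wall, 125 mm from the origin, a low shelf bears its fixed sample, 62 mm high at most: a fir-cone weight. Trays else alike. Origin: compartment centre, underside of the floor; x towards the sample, z up.
- tin: Round flat aluminium wax tin, 62 mm across, 23 mm high, standing on the bench mat among the parts; it stays where it is. Origin: centre of its underside.
- stone: Grey sharpening slipstone with plain rounded edges, 74 x 32 x 10 mm (x, y, z), lying on the bench mat among the parts; it stays where it is. Origin: centre of its underside.
Mind the look-alikes: they are no part of the job. Leave any green or yellow look-alike of the bird_1 alone.

How it is judged:
By the outcome, as a careful person would: the job done as asked, in the order asked, and still so for the second after the job is handed in, with the robot touching nothing.
It also fails if it takes over 115 s, if anything falls off the work surface, if the arm or the gripper's body presses on something with over 40 N, if the wrist force passes 120 N, or if a joint passes its speed limit or range.

## Working session

There is one attempt and no reset: what is moved stays moved. The work goes in short steps, Python scripts to look and compute and a tool call to move; the robot and the scene stay as the last step left them, time stands still between calls to the robot, and variables do not carry over. Pictures are saved under pics/ and viewed, about 12 in all and at most 16, crops included, and the job is handed in when it is done.

Besides the shell and the picture viewer there is one more tool, called after "Call:" by a JSON object that holds its "name" and its "arguments", one argument or row to a line. play_rows: Moves the arm, as the interface text tells. Its arguments: {"type":"object","properties":{"targets":{"type":"array","items":{"type":"array","items":{"type":"number"}}}},"required":["targets"]}

```bash
mkdir -p pics
python3 - <<'E'
from rig import bot
import cv2,json
s=bot.read_state(); print({k:s[k] for k in("time_s","position","tcp_rot","opening")})
for n in("scene","top"):
    cv2.imwrite(f"pics/{n}0.png",bot.capture(n)); c=bot.get_calibration(n); print(n,c)
E
```

```text
{'time_s': 0.0, 'position': array([0.19611222, 0.5926731 , 0.22157819]), 'tcp_rot': array([[-9.49289898e-01,  3.14400389e-01, -1.04151957e-03],
       [ 3.14401864e-01,  9.49288114e-01, -1.88274721e-03],
       [ 3.96765696e-04, -2.11472860e-03, -9.99997685e-01]]), 'opening': 1.001046189486416}
scene {'fx': 509.31106726694753, 'fy': 509.31106726694753, 'cx': 320.22241419829845, 'cy': 245.66676979698525, 'R': array([[-0.86208636,  0.50672991,  0.0056489 ],
       [ 0.35070118,  0.60461119, -0.71516012],
       [-0.36580841, -0.61454871, -0.69893783]]), 't': array([ 0.4127972 , -0.12930029,  1.16740657])}
top {'fx': 450.6910312809512, 'fy': 450.6910312809512, 'cx': 309.0075592208797, 'cy': 245.09841630549084, 'R': array([[ 0.00310523, -0.99918698,  0.04019624],
       [-0.98352974, -0.01031595, -0.18045172],
       [ 0.18071968, -0.03897385, -0.98276215]]), 't': array([-0.01664835,  0.46732386,  0.79812727])}
```

View pics/scene0.png

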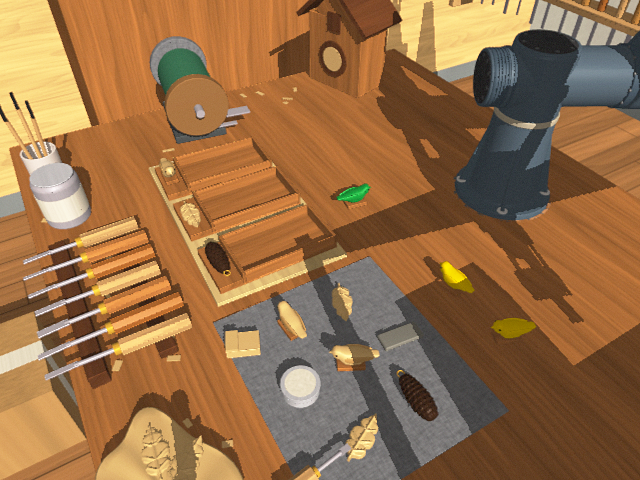

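View pics/top0.png

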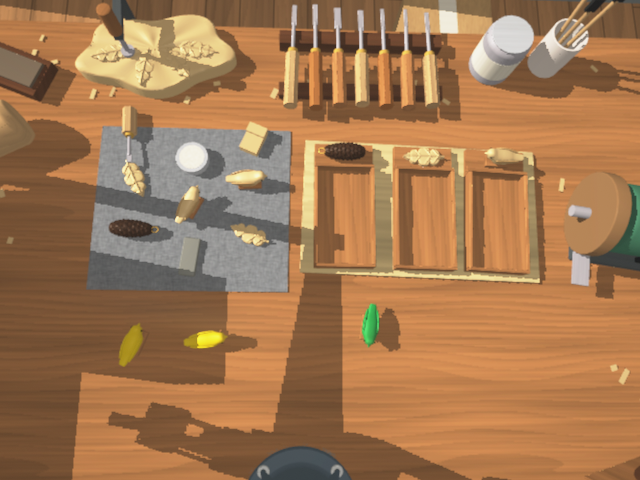

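```bash
cat > h.py <<'E'
import numpy as np,cv2
from rig import bot
def cam(c):
    return np.asarray(c["R"]),np.asarray(c["t"]),np.array([[c["fx"],0,c["cx"]],[0,c["fy"],c["cy"]],[0,0,1]])
def ray(c,uv):
    R,t,K=cam(c); d=np.c_[np.atleast_2d(uv).astype(float),np.ones(len(np.atleast_2d(uv)))]@np.linalg.inv(K).T@R
    return -R.T@t,d
def plane(c,uv,z):
    o,d=ray(c,uv); return o+d*((z-o[2])/d[:,2])[:,None]
def proj(c,X):
    R,t,K=cam(c); p=(np.atleast_2d(X)@R.T+t)@K.T; return p[:,:2]/p[:,2:]
def tri(ca,ua,cb,ub):
    (o1,d1),(o2,d2)=ray(ca,ua),ray(cb,ub); out=[]
    for a,b in zip(d1,d2):
        a=a/np.linalg.norm(a);b=b/np.linalg.norm(b)
        s=np.linalg.lstsq(np.c_[a,-b],o2-o1,rcond=None)[0]
        p,q=o1+s[0]*a,o2+s[1]*b; out.append(np.r_[(p+q)/2,np.linalg.norm(p-q)])
    return np.array(out)
def blobs(img,matpoly,amin=60):
    hsv=cv2.cvtColor(img,cv2.COLOR_BGR2HSV); m=((hsv[...,1]>75)).astype(np.uint8)*255
    k=np.zeros_like(m); cv2.fillPoly(k,[np.int32(matpoly)],255); m&=k
    m=cv2.morphologyEx(m,cv2.MORPH_OPEN,np.ones((2,2)))
    return [c for c in cv2.findContours(m,cv2.RETR_EXTERNAL,cv2.CHAIN_APPROX_NONE)[0] if cv2.contourArea(c)>amin]
E
python3 - <<'E'
from h import *
c=bot.get_calibration("top"); img=cv2.imread("pics/top0.png")
print("cam",[(-np.asarray(bot.get_calibration(n)["R"]).T@bot.get_calibration(n)["t"]).round(3) for n in("top","scene")])
cs=bot.get_calibration("scene"); si=cv2.imread("pics/scene0.png")
mp=[(103,128),(289,133),(287,290),(90,287)]
print("mat",plane(c,mp,.003).round(3).tolist())
for q,(cc,im,pp) in {"top":(c,img,mp),"scene":(cs,si,proj(cs,plane(c,mp,.003)))}.items():
  for b in blobs(im,pp):
    P=plane(cc,b[:,0],.01)[:,:2]; r=cv2.minAreaRect(np.float32(P*1000)); m=cv2.moments(b)
    print(q,"px",round(m["m10"]/m["m00"]),round(m["m01"]/m["m00"]),"rect@z10",np.round(r[0],0),np.round(r[1],0),round(r[2]))
a=cv2.resize(img[115:295,85:300],None,fx=3.6,fy=3.3,interpolation=cv2.INTER_CUBIC); 
cv2.imwrite("pics/topmat.png",cv2.resize(img[120:290,85:545],(1380//2+110,300)) if 0 else cv2.resize(img[120:295,90:295],(703,600),interpolation=cv2.INTER_CUBIC))
cv2.imwrite("pics/scmat.png",cv2.resize(si[130:430,150:500],(700,600),interpolation=cv2.INTER_CUBIC))
E
```

```text
cam [array([0.315, 0.019, 0.869]), array([0.828, 0.586, 0.721])]
mat [[0.71, 0.401, 0.003], [0.707, 0.027, 0.003], [0.387, 0.027, 0.003], [0.39, 0.398, 0.003]]
top px 251 235 rect@z10 [492.  99.] [78. 36.] 76
top px 133 229 rect@z10 [501. 321.] [31. 93.] 1
top px 190 207 rect@z10 [549. 218.] [39. 81.] 62
top px 248 180 rect@z10 [603. 110.] [37. 77.] 1
top px 136 178 rect@z10 [600. 326.] [74. 35.] 23
top px 254 143 rect@z10 [685.  97.] [42. 55.] 67
top px 131 133 rect@z10 [695. 344.] [17. 28.] 1
scene px 310 474 rect@z10 [694. 338.] [18. 31.] 60
scene px 363 438 rect@z10 [603. 333.] [82. 37.] 34
scene px 418 397 rect@z10 [494. 318.] [93. 37.] 86
scene px 354 357 rect@z10 [539. 215.] [51. 82.] 63
scene px 244 344 rect@z10 [685.  98.] [56. 57.] 68
scene px 291 322 rect@z10 [596.  96.] [89. 40.] 89
scene px 343 303 rect@z10 [494. 106.] [85. 36.] 59
```

View pics/topmat.png

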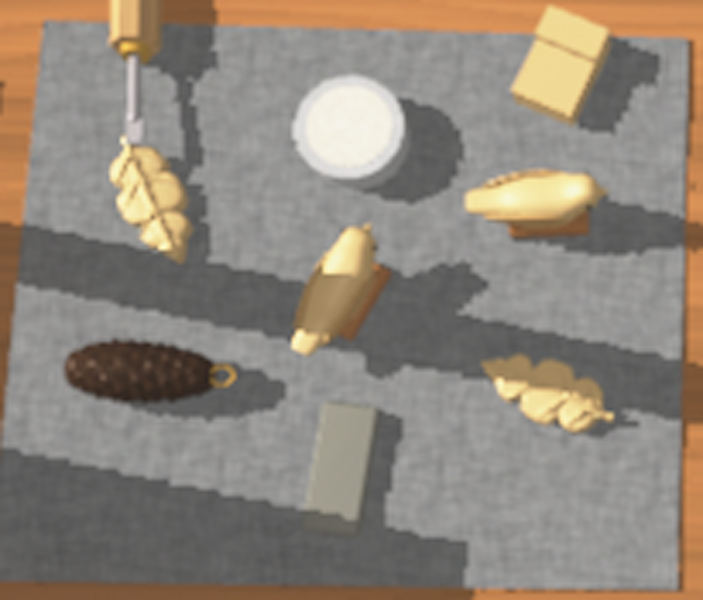

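View pics/scmat.png

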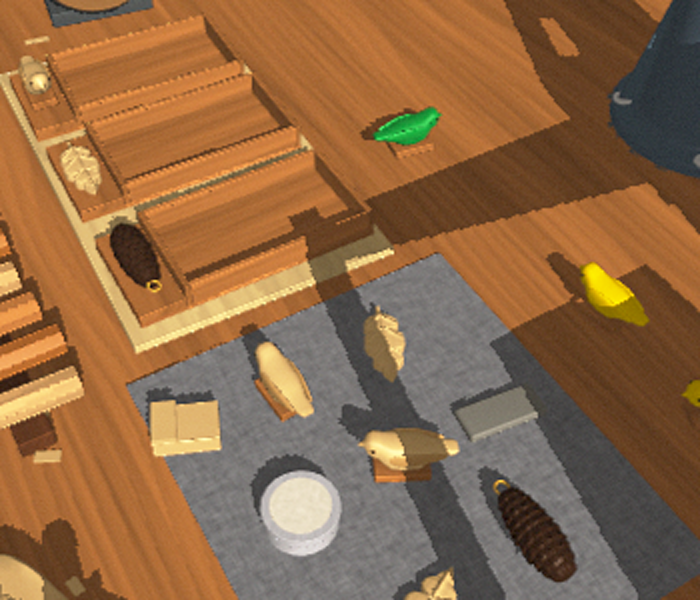

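Call:
{"name": "play_rows", "arguments": {
  "targets": [
    [0, 0.03, -0.032, 0.012, 0, 0, 0],
    [0, 0.03, -0.032, 0.012, 0, 0, 0],
    [0, 0.03, -0.032, 0.012, 0, 0, 0],
    [0, 0.03, -0.032, 0.012, 0, 0, 0],
    [0, 0.03, -0.032, 0.012, 0, 0, 0],
    [0, 0.03, -0.032, 0.012, 0, 0, 0],
    [0, 0.03, -0.032, 0.012, 0, 0, 0],
    [0, 0.03, -0.032, 0.012, 0, 0, 0],
    [0, 0.03, -0.032, 0.012, 0, 0, 0],
    [0, 0.03, -0.032, 0.012, 0, 0, 0],
    [0, 0.03, -0.032, 0.012, 0, 0, 0],
    [0, 0, 0, 0, 0, 0, 0]
  ]
}}

```text
time_s: 1.6
position: [0.5289, 0.2391, 0.3549]
tcp_rot: [[-0.948, 0.318, 0.002], [0.318, 0.948, -0.0], [-0.002, 0.0, -1.0]]
force: [-0.8, 1.0, 0.1]
opening: 1.002
```

Run:
```python
from h import *
s=bot.read_state(); print(s["time_s"],s["position"],s["tcp_rot"].round(3).tolist(),s["joint_positions"])
c=bot.get_calibration("wrist"); cv2.imwrite("pics/w1.png",bot.capture("wrist")); np.save("w1.npy",c,allow_pickle=True)
print(c, plane(c,[(0,0),(640,0),(640,480),(0,480)],.003).round(3).tolist())
```

```text
1.6 [0.52886663 0.23908577 0.35488988] [[-0.948, 0.318, 0.002], [0.318, 0.948, -0.0], [-0.002, 0.0, -1.0]] [ 1.33213560e+01  1.96027682e+01  7.84380942e+01 -3.87986494e-02
  8.18534058e+01 -5.81032192e+01]
{'fx': 345.69575011597703, 'fy': 345.69575011597703, 'cx': 324.0896440384968, 'cy': 242.87177810927355, 'R': array([[ 3.18358771e-01,  9.47970236e-01,  3.51899941e-04],
       [ 9.17317426e-01, -3.08158168e-01,  2.52125532e-01],
       [ 2.39115941e-01, -7.99435705e-02, -9.67694473e-01]]), 't': array([-0.39440118, -0.47522037,  0.40935648])} [[0.148, -0.077, 0.003], [0.412, 0.71, 0.003], [1.212, 0.632, 0.003], [0.831, -0.501, 0.003]]
```

View pics/w1.png

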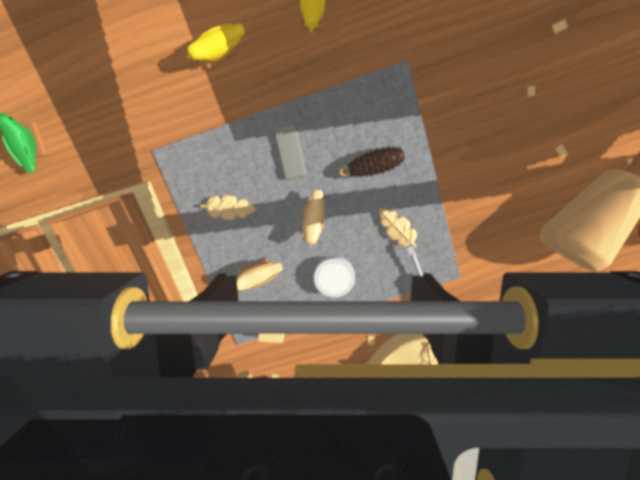

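Run:
```python
from h import *
C={"top":bot.get_calibration("top"),"scene":bot.get_calibration("scene"),"w":np.load("w1.npy",allow_pickle=True).item()}
I={"top":cv2.imread("pics/top0.png"),"scene":cv2.imread("pics/scene0.png"),"w":cv2.imread("pics/w1.png")}
mat=plane(C["top"],[(103,128),(289,133),(287,290),(90,287)],.003)
A={"leaf1":(.60,.327,.010),"leaf2":(.493,.102,.010),"birdA":(.545,.216,.027),"birdB":(.598,.104,.027),"cone":(.498,.32,.021)}
B={}
for q in C:
  for b in blobs(I[q],proj(C[q],mat),40):
    P=plane(C[q],b[:,0],.012)[:,:2]; m=P.mean(0)
    n=min(A,key=lambda k:np.hypot(*(m-A[k][:2])))
    if np.hypot(*(m-A[n][:2]))>.03: continue
    if q=="w" and b[:,0,1].max()>268+10: print("cut",n)
    z=A[n][2];P=plane(C[q],b[:,0],z)[:,:2]; r=cv2.minAreaRect(np.float32(P*1000)); M=cv2.moments(b)
    B[q,n]=(M["m10"]/M["m00"],M["m01"]/M["m00"])
    w,h=r[1]; ang=r[2] if w>h else r[2]+90
    print(n,q,"c",np.round(r[0],1),"size",np.round(sorted(r[1]),0),"axis",round(ang%180))
for n in A:
  for a,b in(("top","scene"),("top","w"),("scene","w")):
    if (a,n) in B and (b,n) in B: print(n,a,b,(tri(C[a],[B[a,n]],C[b],[B[b,n]])[0]*1000).round(1))
```

```text
leaf2 top c [492.3  99. ] size [36. 78.] axis 76
cone top c [499.1 317.1] size [31. 92.] axis 91
birdA top c [544.3 214. ] size [39. 79.] axis 152
birdB top c [597.7 107.8] size [37. 75.] axis 91
leaf1 top c [599.8 325.6] size [35. 74.] axis 23
leaf1 scene c [603.4 333.3] size [37. 82.] axis 34
cone scene c [499. 322.] size [36. 92.] axis 86
birdA scene c [545.8 224.2] size [49. 80.] axis 153
birdB scene c [601.5 107.5] size [39. 87.] axis 89
leaf2 scene c [493.9 106.2] size [36. 85.] axis 59
cut birdB
birdB w c [599.5 109.1] size [36. 79.] axis 93
leaf1 w c [601.3 329.4] size [34. 76.] axis 27
leaf2 w c [493.8 102.3] size [36. 80.] axis 71
birdA w c [545.8 218.1] size [30. 80.] axis 154
cone w c [499.3 318.1] size [28. 91.] axis 87
leaf1 top scene [603.6 330.2   2.5   5.3]
leaf1 top w [607.3 331.1  -4.8   1.5]
leaf1 scene w [603.1 331.3   4.    3. ]
leaf2 top scene [492.3 100.    1.4   4. ]
leaf2 top w [4.938e+02 9.880e+01 6.000e-01 3.000e-01]
leaf2 scene w [492.6 101.2   3.4   3.3]
birdA top scene [544.6 216.6  17.7   1.8]
birdA top w [545.8 217.1  13.7   1.1]
birdA scene w [5.444e+02 2.178e+02 1.880e+01 1.000e-01]
birdB top scene [599.5 106.9  21.1   1.7]
birdB top w [602.1 106.7  16.9   1. ]
birdB scene w [600.2 109.4  24.6   1. ]
cone top scene [498.8 324.1  15.7   4.1]
cone top w [500.8 324.3  11.7   0.7]
cone scene w [499.1 324.9  17.3   3.1]
```

Run:
```python
from h import *
im=cv2.imread("pics/top0.png"); cv2.imwrite("pics/trays.png",cv2.resize(im[135:290,295:545],None,fx=3.2,fy=3.2,interpolation=cv2.INTER_CUBIC))
im=cv2.imread("pics/scene0.png"); cv2.imwrite("pics/trays2.png",cv2.resize(im[125:305,145:350],None,fx=3.2,fy=3.2,interpolation=cv2.INTER_CUBIC))
```

```text
(no output)
```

View pics/trays.png

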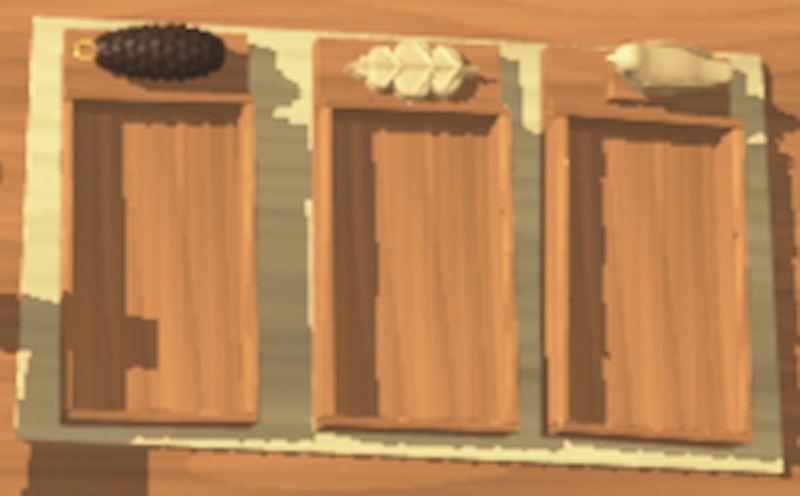

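View pics/trays2.png

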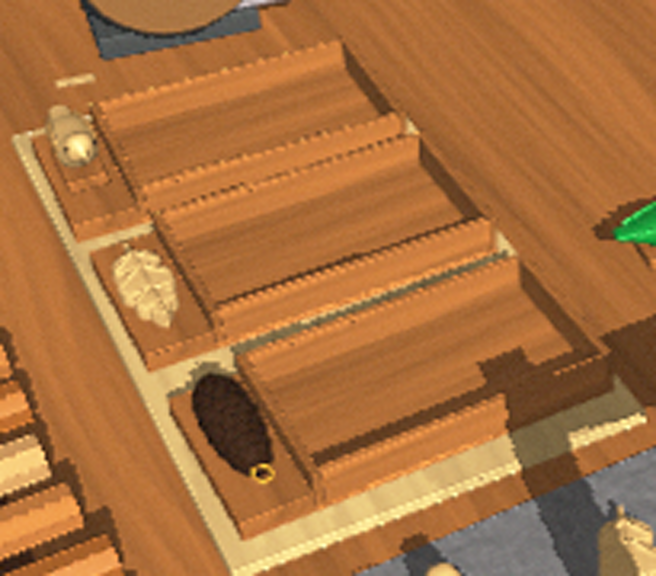

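Run:
```python
from h import *
T,S=bot.get_calibration("top"),bot.get_calibration("scene")
# order: +x+y, +x-y, -x-y, -x+y
t={"cone":[(64,98),(253,98),(258,423),(61,422)],"leaf":[(314,105),(510,108),(519,432),(313,430)],"bird":[(546,117),(744,119),(750,440),(546,436)]}
s={"cone":[(316,472),(237,352),(520,262),(608,355)],"leaf":[(216,312),(158,210),(418,138),(492,222)],"bird":[(145,187),(94,103),(340,42),(403,116)]}
for n in t:
  a=np.array(t[n])/3.2+[295,135]; b=np.array(s[n])/3.2+[145,125]
  P=plane(T,a,.039); r=cv2.minAreaRect(np.float32(P[:,:2]*1000)); print(n,"top",P[:,:2].mean(0).round(4),r)
  Q=plane(S,b,.039);print("scene",Q[:,:2].mean(0).round(4),cv2.minAreaRect(np.float32(Q[:,:2]*1000)))
  X=tri(T,a,S,b)*1000; print(X.round(0).tolist(),X.mean(0).round(1))
```

```text
cone top [ 0.5266 -0.0816] ((527.0277709960938, -81.61761474609375), (115.26631927490234, 200.84939575195312), 89.53483581542969)
scene [ 0.5305 -0.0774] ((529.8316650390625, -80.31254577636719), (115.37348937988281, 195.10548400878906), 89.81871032714844)
[[626.0, -25.0, 37.0, 0.0], [627.0, -140.0, 38.0, 1.0], [429.0, -140.0, 26.0, 2.0], [429.0, -25.0, 35.0, 4.0]] [527.6 -82.5  33.8   1.5]
leaf top [ 0.5234 -0.2348] ((523.5086059570312, -234.6030731201172), (122.01875305175781, 203.4247283935547), 88.33212280273438)
scene [ 0.5267 -0.2317] ((525.6964721679688, -233.26107788085938), (116.0273666381836, 193.1497344970703), 87.73091888427734)
[[624.0, -178.0, 39.0, 2.0], [621.0, -297.0, 40.0, 5.0], [425.0, -297.0, 27.0, 1.0], [427.0, -174.0, 34.0, 6.0]] [ 524.1 -236.3   35.1    3.5]
bird top [ 0.5195 -0.3762] ((520.0415649414062, -376.5885009765625), (123.59667205810547, 205.52049255371094), 86.53409576416016)
scene [ 0.5221 -0.3731] ((521.9000244140625, -373.72821044921875), (113.49466705322266, 195.19070434570312), 86.0615234375)
[[618.0, -321.0, 40.0, 2.0], [617.0, -443.0, 38.0, 6.0], [421.0, -436.0, 29.0, 0.0], [424.0, -313.0, 35.0, 6.0]] [ 520.  -378.    35.6    3.6]
```

Call:
{"name": "play_rows", "arguments": {
  "targets": [
    [0.3, 0.005, -0.006, -0.05, 0, 0, -0.037],
    [0.3, 0.005, -0.006, -0.05, 0, 0, -0.037],
    [0.3, 0.005, -0.006, -0.05, 0, 0, -0.037],
    [0.3, 0.005, -0.006, -0.05, 0, 0, -0.037],
    [0.3, 0, 0, 0, 0, 0, 0]
  ]
}}

```text
time_s: 2.28
position: [0.542, 0.2173, 0.1504]
tcp_rot: [[-0.893, 0.45, -0.011], [0.45, 0.893, -0.002], [0.009, -0.007, -1.0]]
force: [0.4, 0.2, 0.6]
opening: 0.702
```

```bash
cat > look.py <<'E'
import sys
from h import *
# look.py name x y z : wrist picture, blob near (x,y) cast onto plane z
n,x,y,z=sys.argv[1],*map(float,sys.argv[2:5])
s=bot.read_state(); c=bot.get_calibration("wrist"); im=bot.capture("wrist"); s2=bot.read_state()
cv2.imwrite(f"pics/{n}.png",im); np.save(f"{n}.npy",c,allow_pickle=True)
print("t",s2["time_s"],"pos",s["position"].round(4),s2["position"].round(4),"jaw",np.degrees(np.arctan2(s["tcp_rot"][1,1],s["tcp_rot"][0,1])).round(2),"open",round(s["opening"]*87,1),"F",s["force"].round(1))
mat=np.c_[[.71,.707,.387,.39],[.401,.027,.027,.398],[.003]*4]
for b in blobs(im,proj(c,mat),60):
    P=plane(c,b[:,0],z)[:,:2]
    if np.hypot(*(P.mean(0)-[x,y]))>.05: continue
    r=cv2.minAreaRect(np.float32(P*1000)); w,h=r[1]; print("rect",np.round(r[0],1),np.round(sorted(r[1]),0),"axis",round((r[2] if w>h else r[2]+90)%180,1),"px",cv2.boundingRect(b))
E
python3 look.py w2 .549 .215 .027
```

```text
t 2.325 pos [0.542  0.2173 0.1504] [0.5443 0.2179 0.1532] jaw 63.26 open 61.1 F [0.4 0.2 0.6]
rect [548.7 216.5] [30. 83.] axis 152.7 px (311, 196, 36, 96)
```

View pics/w2.png

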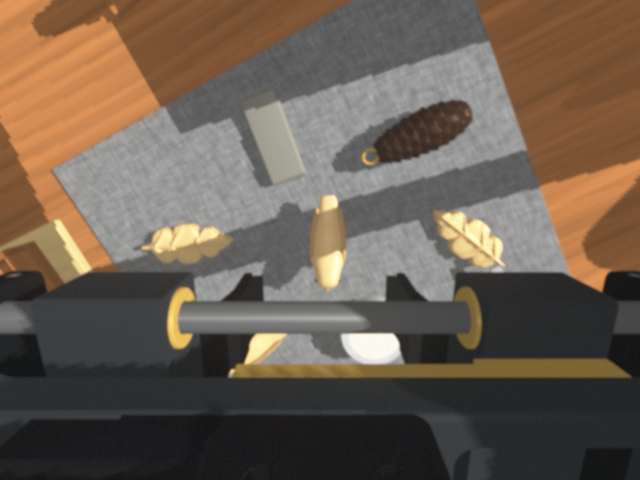

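Call:
{"name": "play_rows", "arguments": {
  "targets": [
    [0.3, 0.004, -0.002, -0.04, 0, 0, 0],
    [0.3, 0, 0, -0.04, 0, 0, 0],
    [0.3, 0, 0, -0.035, 0, 0, 0],
    [0.3, 0, 0, -0.02, 0, 0, 0],
    [0.3, 0, 0, -0.011, 0, 0, 0],
    [0.3, 0, 0, 0, 0, 0, 0],
    [1, 0, 0, 0, 0, 0, 0],
    [1, 0, 0, 0, 0, 0, 0],
    [1, 0, 0, 0, 0, 0, 0],
    [1, 0, 0, 0, 0, 0, 0]
  ]
}}

```text
time_s: 3.58
position: [0.5506, 0.2153, 0.0088]
tcp_rot: [[-0.893, 0.451, 0.0], [0.451, 0.893, 0.0], [-0.0, 0.0, -1.0]]
force: [-0.8, -0.2, 0.1]
opening: 0.328
```

Run:
```python
from h import *
T,S=bot.get_calibration("top"),bot.get_calibration("scene")
im=bot.capture("top"); a=cv2.resize(im[140:320,480:640],(480,540),interpolation=cv2.INTER_CUBIC)
im=cv2.imread("pics/scene0.png"); b=cv2.resize(im[25:150,140:270],(520,500),interpolation=cv2.INTER_CUBIC)
b=cv2.copyMakeBorder(b,0,40,0,0,cv2.BORDER_CONSTANT); o=np.hstack([a,b]); o=cv2.resize(o,(800,432)); cv2.imwrite("pics/g.png",o)
```

```text
(no output)
```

View pics/g.png

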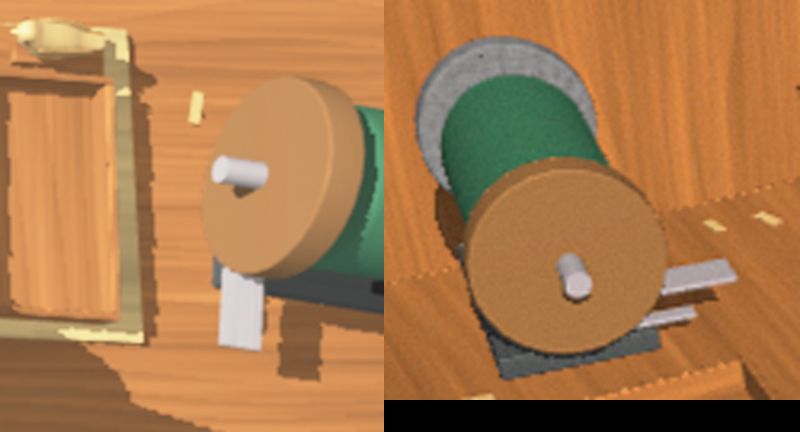

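Run:
```python
from h import *
T,S=bot.get_calibration("top"),bot.get_calibration("scene")
# knob tip centre; wheel rim top (front face); wheel bottom; tray -y edge
f=lambda u,v:(480+u/2.4,140+v/2.4); g=lambda u,v:(140+(u-384)/3.2,25+v/3.2)
print((tri(T,[f(220,170),f(290,85)],S,[g(577,285),g(565,168)])*1000).round())
```

```text
[[ 524. -484.  102.    1.]
 [ 538. -447.  220.   26.]]
```

Call:
{"name": "play_rows", "arguments": {
  "targets": [
    [1, 0, 0, 0.03, 0, 0, 0],
    [1, 0, 0, 0.05, 0, 0, 0],
    [1, 0, 0, 0.05, 0, 0, 0],
    [1, 0.0018, -0.0486, 0, 0, 0, 0.039],
    [1, 0.0018, -0.0486, 0, 0, 0, 0.039],
    [1, 0.0018, -0.0486, 0, 0, 0, 0.039],
    [1, 0.0018, -0.0486, 0, 0, 0, 0.039],
    [1, 0.0018, -0.0486, 0, 0, 0, 0.039],
    [1, 0.0018, -0.0486, 0, 0, 0, 0.039],
    [1, 0.0018, -0.0486, 0, 0, 0, 0.039],
    [1, 0.0018, -0.0486, 0, 0, 0, 0.039],
    [1, 0.0018, -0.0486, 0, 0, 0, 0.039]
  ]
}}

```text
time_s: 5.12
position: [0.5663, -0.2236, 0.1384]
tcp_rot: [[-0.993, 0.116, -0.0], [0.116, 0.993, 0.0], [0.0, 0.0, -1.0]]
force: [0.4, -0.6, 0.3]
opening: 0.322
```

Call:
{"name": "play_rows", "arguments": {
  "targets": [
    [1, 0.0018, -0.0486, 0, 0, 0, 0.039],
    [1, 0.0018, -0.0486, 0, 0, 0, 0.039],
    [1, 0.0018, -0.0486, 0, 0, 0, 0.039],
    [1, 0, 0, 0, 0, 0, 0],
    [1, 0, 0, 0, 0, 0, 0]
  ]
}}

```text
time_s: 5.75
position: [0.5713, -0.3671, 0.1379]
tcp_rot: [[-1.0, 0.001, -0.001], [0.001, 1.0, 0.002], [0.001, 0.002, -1.0]]
force: [-0.1, 0.8, -1.1]
opening: 0.324
```

Run:
```python
from h import *
s=bot.read_state(); c=bot.get_calibration("wrist"); im=bot.capture("wrist"); cv2.imwrite("pics/w3.png",im)
print(s["time_s"],s["position"].round(4),bot.read_state()["position"].round(4),s["tcp_rot"][:,1],s["opening"])
# expected tray outlines drawn for comparison
for x,y in((.529,-.081),(.525,-.234),(.521,-.375)):
    P=np.array([(x+a*.095,y+b*.052,.039) for a,b in((1,1),(1,-1),(-1,-1),(-1,1))]); cv2.polylines(im,[np.int32(proj(c,P).round())],1,(255,0,0),1)
cv2.imwrite("pics/w3d.png",im)
```

```text
5.75 [ 0.5713 -0.3671  0.1379] [ 0.5715 -0.3664  0.138 ] [6.90581364e-04 9.99997843e-01 1.95867180e-03] 0.3241607537278728
```

View pics/w3d.png

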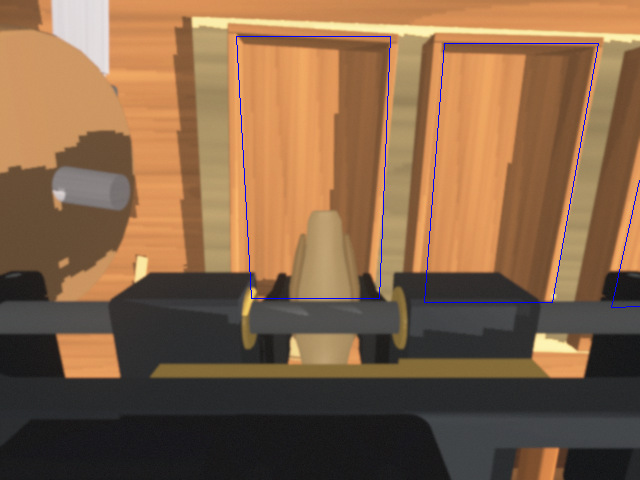

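Call:
{"name": "play_rows", "arguments": {
  "targets": [
    [1, 0, 0, -0.05, 0, 0, 0],
    [1, 0, 0, -0.04, 0, 0, 0],
    [1, 0, 0, -0.014, 0, 0, 0],
    [1, 0, 0, -0.006, 0, 0, 0],
    [1, 0, 0, -0.004, 0, 0, 0],
    [1, 0, 0, -0.002, 0, 0, 0],
    [1, 0, 0, 0, 0, 0, 0]
  ]
}}

```text
time_s: 6.68
position: [0.5724, -0.3683, 0.0234]
tcp_rot: [[-1.0, -0.0, 0.001], [-0.0, 1.0, -0.001], [-0.001, -0.001, -1.0]]
force: [0.3, 0.5, 0.1]
opening: 0.323
```

Call:
{"name": "play_rows", "arguments": {
  "targets": [
    [1, 0, 0, -0.001, 0, 0, 0],
    [1, 0, 0, 0, 0, 0, 0]
  ]
}}

```text
time_s: 6.92
position: [0.5721, -0.368, 0.0218]
tcp_rot: [[-1.0, -0.0, 0.0], [-0.0, 1.0, -0.0], [-0.0, -0.0, -1.0]]
force: [-0.2, -0.7, -1.0]
opening: 0.32
```

Call:
{"name": "play_rows", "arguments": {
  "targets": [
    [1, 0, 0, -0.001, 0, 0, 0],
    [1, 0, 0, 0, 0, 0, 0]
  ]
}}

```text
time_s: 7.18
position: [0.572, -0.3678, 0.0204]
tcp_rot: [[-1.0, -0.0, -0.0], [-0.0, 1.0, 0.0], [0.0, 0.0, -1.0]]
force: [0.4, 0.6, -0.3]
opening: 0.323
```

Call:
{"name": "play_rows", "arguments": {
  "targets": [
    [1, 0, 0, -0.001, 0, 0, 0],
    [1, 0, 0, 0, 0, 0, 0]
  ]
}}

```text
time_s: 7.42
position: [0.5721, -0.368, 0.0198]
tcp_rot: [[-1.0, -0.0, 0.0], [-0.0, 1.0, -0.0], [-0.0, -0.0, -1.0]]
force: [-0.3, -0.5, 0.6]
opening: 0.32
```

Call:
{"name": "play_rows", "arguments": {
  "targets": [
    [1, 0, 0, -0.001, 0, 0, 0],
    [1, 0, 0, 0, 0, 0, 0]
  ]
}}

```text
time_s: 7.68
position: [0.5721, -0.368, 0.0198]
tcp_rot: [[-1.0, -0.0, 0.0], [-0.0, 1.0, -0.0], [-0.0, -0.0, -1.0]]
force: [-2.5, 1.3, 6.3]
opening: 0.322
```

Call:
{"name": "play_rows", "arguments": {
  "targets": [
    [0.5, 0, 0, 0, 0, 0, 0],
    [0.5, 0, 0, 0, 0, 0, 0],
    [0.5, 0, 0, 0.02, 0, 0, 0],
    [0.5, 0, 0, 0.05, 0, 0, 0],
    [0.5, 0, 0, 0.05, 0, 0, 0],
    [0.3, 0.0027, 0.0473, 0, 0, 0, -0.1536],
    [0.3, 0.0027, 0.0473, 0, 0, 0, -0.1536],
    [0.3, 0.0027, 0.0473, 0, 0, 0, -0.1536],
    [0.3, 0.0027, 0.0473, 0, 0, 0, -0.1536],
    [0.3, 0.0027, 0.0473, 0, 0, 0, -0.1536],
    [0.3, 0.0027, 0.0473, 0, 0, 0, -0.1536],
    [0.3, 0.0027, 0.0473, 0, 0, 0, -0.1536]
  ]
}}

```text
time_s: 9.18
position: [0.5915, -0.0354, 0.14]
tcp_rot: [[-0.471, 0.882, 0.002], [0.882, 0.471, -0.001], [-0.001, 0.002, -1.0]]
force: [0.5, -0.9, 0.2]
opening: 0.699
```

Call:
{"name": "play_rows", "arguments": {
  "targets": [
    [0.3, 0.0027, 0.0473, 0, 0, 0, -0.1536],
    [0.3, 0.0027, 0.0473, 0, 0, 0, -0.1536],
    [0.3, 0.0027, 0.0473, 0, 0, 0, -0.1536],
    [0.3, 0, 0, 0, 0, 0, 0],
    [0.3, 0, 0, 0, 0, 0, 0]
  ]
}}

```text
time_s: 9.8
position: [0.5993, 0.1049, 0.1394]
tcp_rot: [[-0.037, 0.999, 0.001], [0.999, 0.037, -0.001], [-0.001, 0.001, -1.0]]
force: [0.1, -0.2, 0.5]
opening: 0.698
```

```bash
python3 look.py w4 .6 .107 .027
```

```text
t 9.85 pos [0.5993 0.1049 0.1394] [0.5993 0.1043 0.1392] jaw 2.11 open 60.7 F [ 0.1 -0.2  0.5]
rect [600.2 104.5] [30. 83.] axis 92.9 px (307, 188, 38, 100)
```

View pics/w4.png

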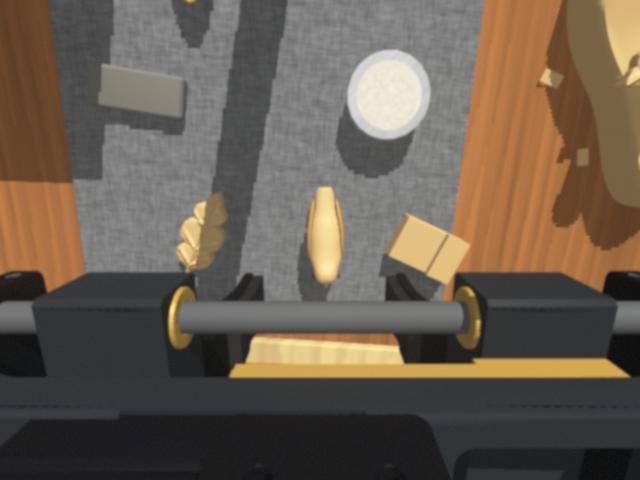

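Call:
{"name": "play_rows", "arguments": {
  "targets": [
    [0.3, 0.001, -0.004, -0.04, 0, 0, 0],
    [0.3, 0, 0, -0.04, 0, 0, 0],
    [0.3, 0, 0, -0.03, 0, 0, 0],
    [0.3, 0, 0, -0.012, 0, 0, 0],
    [0.3, 0, 0, -0.008, 0, 0, 0],
    [0.3, 0, 0, 0, 0, 0, 0],
    [1, 0, 0, 0, 0, 0, 0],
    [1, 0, 0, 0, 0, 0, 0],
    [1, 0, 0, 0, 0, 0, 0],
    [1, 0, 0, 0, 0, 0, 0]
  ]
}}

```text
time_s: 11.1
position: [0.6002, 0.1012, 0.0088]
tcp_rot: [[-0.035, 0.999, 0.0], [0.999, 0.035, -0.0], [-0.0, 0.0, -1.0]]
force: [0.4, 0.4, -0.3]
opening: 0.332
```

Call:
{"name": "play_rows", "arguments": {
  "targets": [
    [1, 0, 0, 0.03, 0, 0, 0],
    [1, 0, 0, 0.05, 0, 0, 0],
    [1, 0, 0, 0.05, 0, 0, 0],
    [1, -0.0119, -0.0469, 0, 0, 0, 0.1536],
    [1, -0.0119, -0.0469, 0, 0, 0, 0.1536],
    [1, -0.0119, -0.0469, 0, 0, 0, 0.1536],
    [1, -0.0119, -0.0469, 0, 0, 0, 0.1536],
    [1, -0.0119, -0.0469, 0, 0, 0, 0.1536],
    [1, -0.0119, -0.0469, 0, 0, 0, 0.1536],
    [1, -0.0119, -0.0469, 0, 0, 0, 0.1536],
    [1, -0.0119, -0.0469, 0, 0, 0, 0.1536],
    [1, -0.0119, -0.0469, 0, 0, 0, 0.1536]
  ]
}}

```text
time_s: 12.6
position: [0.4923, -0.3223, 0.1385]
tcp_rot: [[-0.989, 0.148, -0.0], [0.148, 0.989, 0.0], [0.0, 0.0, -1.0]]
force: [0.4, 0.4, -0.0]
opening: 0.318
```

Call:
{"name": "play_rows", "arguments": {
  "targets": [
    [1, -0.0119, -0.0469, 0, 0, 0, 0.1536],
    [1, 0, 0, 0, 0, 0, 0],
    [1, 0, 0, 0, 0, 0, 0]
  ]
}}

```text
time_s: 12.98
position: [0.4805, -0.3671, 0.1382]
tcp_rot: [[-1.0, 0.001, -0.001], [0.001, 1.0, 0.002], [0.001, 0.002, -1.0]]
force: [0.5, 0.0, -0.5]
opening: 0.32
```

Descend to 0.019, then feel for the floor.

Call:
{"name": "play_rows", "arguments": {
  "targets": [
    [1, 0, 0, -0.05, 0, 0, 0],
    [1, 0, 0, -0.04, 0, 0, 0],
    [1, 0, 0, -0.015, 0, 0, 0],
    [1, 0, 0, -0.006, 0, 0, 0],
    [1, 0, 0, -0.004, 0, 0, 0],
    [1, 0, 0, -0.002, 0, 0, 0],
    [1, 0, 0, -0.001, 0, 0, 0],
    [1, 0, 0, -0.001, 0, 0, 0],
    [1, 0, 0, 0, 0, 0, 0]
  ]
}}

```text
time_s: 14.1
position: [0.4812, -0.3682, 0.0199]
tcp_rot: [[-1.0, -0.0, 0.001], [-0.0, 1.0, -0.001], [-0.001, -0.001, -1.0]]
force: [0.5, 0.6, 1.8]
opening: 0.32
```

Call:
{"name": "play_rows", "arguments": {
  "targets": [
    [1, 0, 0, -0.001, 0, 0, 0],
    [1, 0, 0, 0, 0, 0, 0]
  ]
}}

```text
time_s: 14.35
position: [0.4812, -0.3682, 0.0199]
tcp_rot: [[-1.0, -0.0, 0.001], [-0.0, 1.0, -0.001], [-0.001, -0.001, -1.0]]
force: [-0.8, 1.0, 7.0]
opening: 0.32
```

Call:
{"name": "play_rows", "arguments": {
  "targets": [
    [0.5, 0, 0, 0, 0, 0, 0],
    [0.5, 0, 0, 0, 0, 0, 0],
    [0.5, 0, 0, 0.02, 0, 0, 0],
    [0.5, 0, 0, 0.05, 0, 0, 0],
    [0.5, 0, 0, 0.05, 0, 0, 0],
    [0.3, 0.0011, 0.0427, 0, 0, 0, -0.17],
    [0.3, 0.0011, 0.0427, 0, 0, 0, -0.17],
    [0.3, 0.0011, 0.0427, 0, 0, 0, -0.17],
    [0.3, 0.0011, 0.0427, 0, 0, 0, -0.17],
    [0.3, 0.0011, 0.0427, 0, 0, 0, -0.17],
    [0.3, 0.0011, 0.0427, 0, 0, 0, -0.17],
    [0.3, 0.0011, 0.0427, 0, 0, 0, -0.17]
  ]
}}

```text
time_s: 15.85
position: [0.4891, -0.0678, 0.1398]
tcp_rot: [[-0.366, 0.93, 0.002], [0.93, 0.366, -0.001], [-0.001, 0.001, -1.0]]
force: [0.1, 0.4, 0.3]
opening: 0.7
```

Call:
{"name": "play_rows", "arguments": {
  "targets": [
    [0.3, 0.0011, 0.0427, 0, 0, 0, -0.17],
    [0.3, 0.0011, 0.0427, 0, 0, 0, -0.17],
    [0.3, 0.0011, 0.0427, 0, 0, 0, -0.17],
    [0.3, 0.0011, 0.0427, 0, 0, 0, -0.17],
    [0.3, 0, 0, 0, 0, 0, 0],
    [0.3, 0, 0, 0, 0, 0, 0]
  ]
}}

```text
time_s: 16.6
position: [0.4933, 0.1015, 0.1392]
tcp_rot: [[0.293, 0.956, 0.001], [0.956, -0.293, -0.0], [-0.0, 0.001, -1.0]]
force: [-0.3, -0.2, 0.1]
opening: 0.702
```

```bash
python3 look.py w5 .493 .102 .010
python3 - <<'E'
from rig import bot; import cv2
cv2.imwrite("pics/top5.png",bot.capture("top")[120:300,85:545].repeat(1,0))
E
```

```text
t 16.65 pos [0.4933 0.1015 0.1392] [0.4934 0.1011 0.1391] jaw -17.01 open 61.1 F [-0.3 -0.2  0.1]
rect [493.7  98.7] [35. 81.] axis 72.2 px (305, 190, 42, 92)
```

View pics/w5.png

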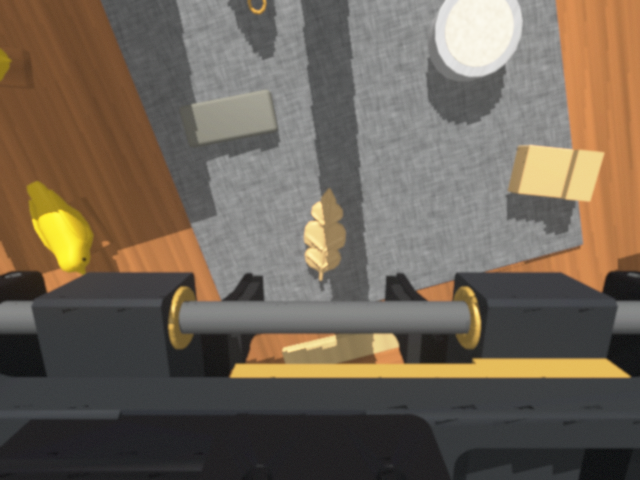

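View pics/top5.png

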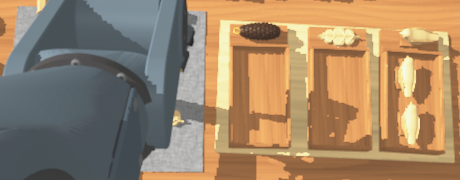

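Call:
{"name": "play_rows", "arguments": {
  "targets": [
    [0.3, 0, -0.003, -0.04, 0, 0, 0],
    [0.3, 0, 0, -0.04, 0, 0, 0],
    [0.3, 0, 0, -0.03, 0, 0, 0],
    [0.3, 0, 0, -0.014, 0, 0, 0],
    [0.3, 0, 0, -0.007, 0, 0, 0],
    [0.3, 0, 0, -0.002, 0, 0, 0],
    [0.3, 0, 0, 0, 0, 0, 0],
    [1, 0, 0, 0, 0, 0, 0],
    [1, 0, 0, 0, 0, 0, 0],
    [1, 0, 0, 0, 0, 0, 0],
    [1, 0, 0, 0, 0, 0, 0]
  ]
}}

```text
time_s: 18.08
position: [0.4933, 0.0989, 0.0058]
tcp_rot: [[0.294, 0.956, 0.0], [0.956, -0.294, 0.0], [0.0, 0.0, -1.0]]
force: [-0.8, 0.2, 3.0]
opening: 0.413
```

Call:
{"name": "play_rows", "arguments": {
  "targets": [
    [1, 0, 0, 0.03, 0, 0, 0],
    [1, 0, 0, 0.05, 0, 0, 0],
    [1, 0, 0, 0.05, 0, 0, 0],
    [1, 0.0099, -0.0416, 0, 0, 0, -0.159],
    [1, 0.0099, -0.0416, 0, 0, 0, -0.159],
    [1, 0.0099, -0.0416, 0, 0, 0, -0.159],
    [1, 0.0099, -0.0416, 0, 0, 0, -0.159],
    [1, 0.0099, -0.0416, 0, 0, 0, -0.159],
    [1, 0.0099, -0.0416, 0, 0, 0, -0.159],
    [1, 0.0099, -0.0416, 0, 0, 0, -0.159],
    [1, 0.0099, -0.0416, 0, 0, 0, -0.159],
    [1, 0, 0, 0, 0, 0, 0]
  ]
}}

```text
time_s: 19.58
position: [0.5732, -0.2376, 0.1354]
tcp_rot: [[1.0, -0.004, 0.002], [-0.004, -1.0, -0.002], [0.002, 0.002, -1.0]]
force: [-0.9, 0.2, -0.4]
opening: 0.414
```

Call:
{"name": "play_rows", "arguments": {
  "targets": [
    [1, 0, 0, 0, 0, 0, 0],
    [1, 0, 0, -0.05, 0, 0, 0],
    [1, 0, 0, -0.04, 0, 0, 0],
    [1, 0, 0, -0.015, 0, 0, 0],
    [1, 0, 0, -0.006, 0, 0, 0],
    [1, 0, 0, -0.004, 0, 0, 0],
    [1, 0, 0, -0.002, 0, 0, 0],
    [1, 0, 0, -0.001, 0, 0, 0],
    [1, 0, 0, -0.001, 0, 0, 0],
    [1, 0, 0, 0, 0, 0, 0]
  ]
}}

```text
time_s: 20.82
position: [0.5725, -0.2342, 0.0168]
tcp_rot: [[1.0, -0.0, 0.0], [-0.0, -1.0, -0.0], [0.0, 0.0, -1.0]]
force: [0.2, 0.3, 0.8]
opening: 0.409
```

Call:
{"name": "play_rows", "arguments": {
  "targets": [
    [1, 0, 0, -0.001, 0, 0, 0],
    [1, 0, 0, 0, 0, 0, 0]
  ]
}}

```text
time_s: 21.08
position: [0.5725, -0.2342, 0.0168]
tcp_rot: [[1.0, -0.0, 0.0], [-0.0, -1.0, -0.0], [0.0, 0.0, -1.0]]
force: [-1.1, 0.1, 6.9]
opening: 0.412
```

Call:
{"name": "play_rows", "arguments": {
  "targets": [
    [0.42, 0, 0, 0, 0, 0, 0],
    [0.42, 0, 0, 0, 0, 0, 0],
    [0.42, 0, 0, 0.02, 0, 0, 0],
    [0.42, 0, 0, 0.05, 0, 0, 0],
    [0.42, 0, 0, 0.05, 0, 0, 0],
    [0.3, 0.0025, 0.0469, 0, 0, 0, 0.0393],
    [0.3, 0.0025, 0.0469, 0, 0, 0, 0.0393],
    [0.3, 0.0025, 0.0469, 0, 0, 0, 0.0393],
    [0.3, 0.0025, 0.0469, 0, 0, 0, 0.0393],
    [0.3, 0.0025, 0.0469, 0, 0, 0, 0.0393],
    [0.3, 0.0025, 0.0469, 0, 0, 0, 0.0393],
    [0.3, 0.0025, 0.0469, 0, 0, 0, 0.0393]
  ]
}}

```text
time_s: 22.58
position: [0.5902, 0.0958, 0.1369]
tcp_rot: [[0.962, 0.273, 0.002], [0.273, -0.962, -0.0], [0.002, 0.001, -1.0]]
force: [0.2, 0.1, -0.6]
opening: 0.695
```

Call:
{"name": "play_rows", "arguments": {
  "targets": [
    [0.3, 0.0025, 0.0469, 0, 0, 0, 0.0393],
    [0.3, 0.0025, 0.0469, 0, 0, 0, 0.0393],
    [0.3, 0.0025, 0.0469, 0, 0, 0, 0.0393],
    [0.3, 0.0025, 0.0469, 0, 0, 0, 0.0393],
    [0.3, 0.0025, 0.0469, 0, 0, 0, 0.0393],
    [0.3, 0, 0, 0, 0, 0, 0],
    [0.3, 0, 0, 0, 0, 0, 0]
  ]
}}

```text
time_s: 23.45
position: [0.602, 0.3284, 0.1361]
tcp_rot: [[0.891, 0.454, 0.0], [0.454, -0.891, -0.001], [-0.0, 0.001, -1.0]]
force: [0.0, 0.4, 0.6]
opening: 0.699
```

```bash
python3 look.py w6 .602 .329 .010
```

```text
t 23.5 pos [0.602  0.3284 0.1361] [0.6022 0.3278 0.136 ] jaw -62.97 open 60.8 F [0.  0.4 0.6]
rect [601.8 327.9] [36. 81.] axis 27.9 px (303, 188, 43, 93)
```

View pics/w6.png

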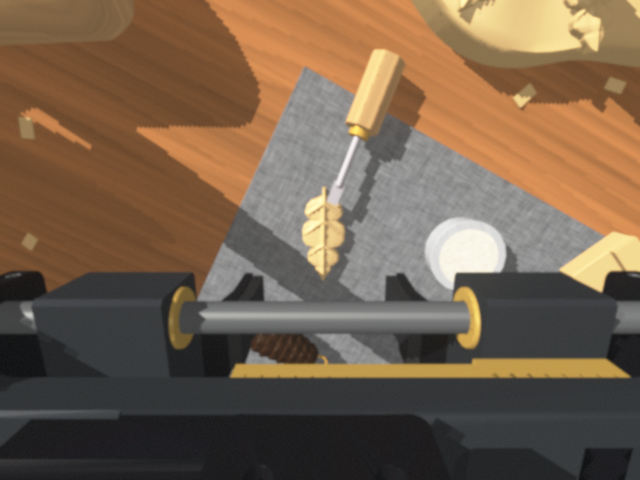

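Call:
{"name": "play_rows", "arguments": {
  "targets": [
    [0.3, 0, -0.001, -0.04, 0, 0, 0],
    [0.3, 0, 0, -0.04, 0, 0, 0],
    [0.3, 0, 0, -0.027, 0, 0, 0],
    [0.3, 0, 0, -0.014, 0, 0, 0],
    [0.3, 0, 0, -0.007, 0, 0, 0],
    [0.3, 0, 0, -0.002, 0, 0, 0],
    [0.3, 0, 0, 0, 0, 0, 0],
    [1, 0, 0, 0, 0, 0, 0],
    [1, 0, 0, 0, 0, 0, 0],
    [1, 0, 0, 0, 0, 0, 0],
    [1, 0, 0, 0, 0, 0, 0]
  ]
}}

```text
time_s: 24.88
position: [0.6024, 0.3279, 0.0058]
tcp_rot: [[0.891, 0.454, 0.0], [0.454, -0.891, 0.0], [0.0, -0.0, -1.0]]
force: [-0.0, 0.0, 1.4]
opening: 0.411
```

Call:
{"name": "play_rows", "arguments": {
  "targets": [
    [1, 0, 0, 0.03, 0, 0, 0],
    [1, 0, 0, 0.05, 0, 0, 0],
    [1, 0, 0, 0.05, 0, 0, 0],
    [1, -0.0104, -0.0468, 0, 0, 0, -0.0393],
    [1, -0.0104, -0.0468, 0, 0, 0, -0.0393],
    [1, -0.0104, -0.0468, 0, 0, 0, -0.0393],
    [1, -0.0104, -0.0468, 0, 0, 0, -0.0393],
    [1, -0.0104, -0.0468, 0, 0, 0, -0.0393],
    [1, -0.0104, -0.0468, 0, 0, 0, -0.0393],
    [1, -0.0104, -0.0468, 0, 0, 0, -0.0393],
    [1, -0.0104, -0.0468, 0, 0, 0, -0.0393],
    [1, -0.0104, -0.0468, 0, 0, 0, -0.0393]
  ]
}}

```text
time_s: 26.38
position: [0.5084, -0.0949, 0.1357]
tcp_rot: [[0.993, 0.116, 0.0], [0.116, -0.993, -0.0], [0.0, 0.0, -1.0]]
force: [0.4, -0.0, -0.0]
opening: 0.406
```

Call:
{"name": "play_rows", "arguments": {
  "targets": [
    [1, -0.0104, -0.0468, 0, 0, 0, -0.0393],
    [1, -0.0104, -0.0468, 0, 0, 0, -0.0393],
    [1, -0.0104, -0.0468, 0, 0, 0, -0.0393],
    [1, 0, 0, 0, 0, 0, 0],
    [1, 0, 0, 0, 0, 0, 0]
  ]
}}

```text
time_s: 27.0
position: [0.4771, -0.2332, 0.1354]
tcp_rot: [[1.0, -0.001, -0.001], [-0.001, -1.0, 0.001], [-0.001, -0.001, -1.0]]
force: [-0.3, 1.1, -1.2]
opening: 0.406
```

```bash
python3 look.py w7 .602 .329 .010
```

```text
t 27.05 pos [ 0.4771 -0.2332  0.1354] [ 0.4772 -0.2326  0.1354] jaw -90.04 open 35.4 F [-0.3  1.1 -1.2]
```

View pics/w7.png

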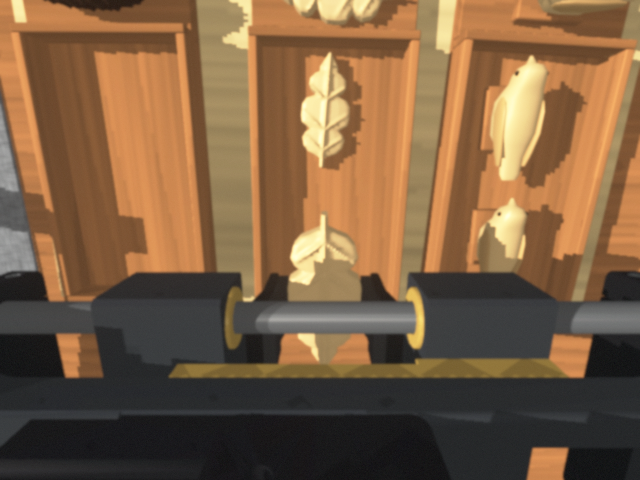

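Call:
{"name": "play_rows", "arguments": {
  "targets": [
    [1, 0, 0, -0.05, 0, 0, 0],
    [1, 0, 0, -0.04, 0, 0, 0],
    [1, 0, 0, -0.015, 0, 0, 0],
    [1, 0, 0, -0.006, 0, 0, 0],
    [1, 0, 0, -0.004, 0, 0, 0],
    [1, 0, 0, -0.002, 0, 0, 0],
    [1, 0, 0, -0.001, 0, 0, 0],
    [1, 0, 0, -0.001, 0, 0, 0],
    [1, 0, 0, -0.001, 0, 0, 0],
    [1, 0, 0, 0, 0, 0, 0]
  ]
}}

```text
time_s: 28.3
position: [0.4778, -0.2341, 0.0167]
tcp_rot: [[1.0, -0.0, 0.001], [-0.0, -1.0, -0.001], [0.001, 0.001, -1.0]]
force: [-1.1, 0.6, 7.6]
opening: 0.405
```

Call:
{"name": "play_rows", "arguments": {
  "targets": [
    [0.42, 0, 0, 0, 0, 0, 0],
    [0.42, 0, 0, 0, 0, 0, 0],
    [0.42, 0, 0, 0.02, 0, 0, 0],
    [0.42, 0, 0, 0.05, 0, 0, 0],
    [0.42, 0, 0, 0.05, 0, 0, 0],
    [0.2, 0.0018, 0.0465, 0, 0, 0, 0.1294],
    [0.2, 0.0018, 0.0465, 0, 0, 0, 0.1294],
    [0.2, 0.0018, 0.0465, 0, 0, 0, 0.1294],
    [0.2, 0.0018, 0.0465, 0, 0, 0, 0.1294],
    [0.2, 0.0018, 0.0465, 0, 0, 0, 0.1294],
    [0.2, 0.0018, 0.0465, 0, 0, 0, 0.1294],
    [0.2, 0.0018, 0.0465, 0, 0, 0, 0.1294]
  ]
}}

```text
time_s: 29.8
position: [0.49, 0.0932, 0.1354]
tcp_rot: [[0.614, 0.789, -0.0], [0.789, -0.614, -0.0], [-0.0, -0.0, -1.0]]
force: [0.7, 0.1, -0.7]
opening: 0.8
```

Call:
{"name": "play_rows", "arguments": {
  "targets": [
    [0.2, 0.0018, 0.0465, 0, 0, 0, 0.1294],
    [0.2, 0.0018, 0.0465, 0, 0, 0, 0.1294],
    [0.2, 0.0018, 0.0465, 0, 0, 0, 0.1294],
    [0.2, 0.0018, 0.0465, 0, 0, 0, 0.1294],
    [0.2, 0.0018, 0.0465, 0, 0, 0, 0.1294],
    [0.2, 0, 0, 0, 0, 0, 0],
    [0.2, 0, 0, 0, 0, 0, 0]
  ]
}}

```text
time_s: 30.68
position: [0.4985, 0.3237, 0.135]
tcp_rot: [[0.018, 1.0, -0.001], [1.0, -0.018, -0.001], [-0.001, -0.001, -1.0]]
force: [-0.9, -1.1, 0.3]
opening: 0.801
```

```bash
python3 look.py w8 .499 .32 .021
```

```text
t 30.725 pos [0.4985 0.3237 0.135 ] [0.4986 0.3232 0.1351] jaw -1.05 open 69.7 F [-0.9 -1.1  0.3]
rect [500.  316.2] [31. 91.] axis 88.3 px (308, 192, 39, 107)
```

View pics/w8.png

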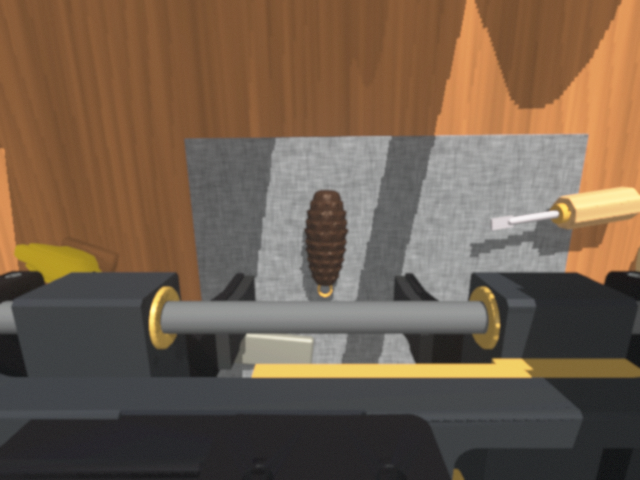

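Call:
{"name": "play_rows", "arguments": {
  "targets": [
    [0.2, 0.001, -0.002, -0.04, 0, 0, 0],
    [0.2, 0, 0, -0.04, 0, 0, 0],
    [0.2, 0, 0, -0.027, 0, 0, 0],
    [0.2, 0, 0, -0.014, 0, 0, 0],
    [0.2, 0, 0, -0.008, 0, 0, 0],
    [0.2, 0, 0, 0, 0, 0, 0],
    [1, 0, 0, 0, 0, 0, 0],
    [1, 0, 0, 0, 0, 0, 0],
    [1, 0, 0, 0, 0, 0, 0],
    [1, 0, 0, 0, 0, 0, 0],
    [1, 0, 0, 0, 0, 0, 0]
  ]
}}

```text
time_s: 32.1
position: [0.5001, 0.3223, 0.0068]
tcp_rot: [[0.018, 1.0, -0.0], [1.0, -0.018, 0.0], [0.0, -0.0, -1.0]]
force: [-0.7, 0.5, 1.8]
opening: 0.412
```

Call:
{"name": "play_rows", "arguments": {
  "targets": [
    [1, 0, 0, 0.01, 0, 0, 0],
    [1, 0, 0, 0.03, 0, 0, 0],
    [1, 0, 0, 0.045, 0, 0, 0],
    [1, 0, 0, 0.045, 0, 0, 0],
    [1, 0.0033, -0.0403, 0, 0, 0, -0.1553],
    [1, 0.0033, -0.0403, 0, 0, 0, -0.1553],
    [1, 0.0033, -0.0403, 0, 0, 0, -0.1553],
    [1, 0.0033, -0.0403, 0, 0, 0, -0.1553],
    [1, 0.0033, -0.0403, 0, 0, 0, -0.1553],
    [1, 0.0033, -0.0403, 0, 0, 0, -0.1553],
    [1, 0.0033, -0.0403, 0, 0, 0, -0.1553],
    [1, 0.0033, -0.0403, 0, 0, 0, -0.1553]
  ]
}}

```text
time_s: 33.6
position: [0.5264, -0.0015, 0.1369]
tcp_rot: [[0.954, 0.3, 0.0], [0.3, -0.954, 0.0], [0.0, 0.0, -1.0]]
force: [-0.1, -0.4, -2.4]
opening: 0.413
```

Call:
{"name": "play_rows", "arguments": {
  "targets": [
    [1, 0.0033, -0.0403, 0, 0, 0, -0.1553],
    [1, 0.0033, -0.0403, 0, 0, 0, -0.1553],
    [1, 0, 0, 0, 0, 0, 0],
    [1, 0, 0, -0.05, 0, 0, 0],
    [1, 0, 0, -0.04, 0, 0, 0],
    [1, 0, 0, -0.015, 0, 0, 0],
    [1, 0, 0, -0.006, 0, 0, 0],
    [1, 0, 0, -0.004, 0, 0, 0],
    [1, 0, 0, -0.002, 0, 0, 0],
    [1, 0, 0, -0.001, 0, 0, 0],
    [1, 0, 0, 0, 0, 0, 0]
  ]
}}

```text
time_s: 34.98
position: [0.5334, -0.0809, 0.019]
tcp_rot: [[1.0, -0.0, 0.001], [-0.0, -1.0, -0.0], [0.001, 0.0, -1.0]]
force: [0.2, -0.3, -1.5]
opening: 0.411
```

Call:
{"name": "play_rows", "arguments": {
  "targets": [
    [1, 0, 0, -0.001, 0, 0, 0],
    [1, 0, 0, 0, 0, 0, 0]
  ]
}}

```text
time_s: 35.22
position: [0.5334, -0.0809, 0.0178]
tcp_rot: [[1.0, -0.0, 0.001], [-0.0, -1.0, -0.0], [0.001, 0.0, -1.0]]
force: [0.2, 0.7, -0.3]
opening: 0.408
```

Call:
{"name": "play_rows", "arguments": {
  "targets": [
    [1, 0, 0, -0.001, 0, 0, 0],
    [1, 0, 0, 0, 0, 0, 0]
  ]
}}

```text
time_s: 35.48
position: [0.5334, -0.0809, 0.0178]
tcp_rot: [[1.0, -0.0, 0.001], [-0.0, -1.0, -0.0], [0.001, 0.0, -1.0]]
force: [-1.1, 0.0, 8.1]
opening: 0.409
```

Contact; release, retreat up and away to the mat side, then check.

Call:
{"name": "play_rows", "arguments": {
  "targets": [
    [0.42, 0, 0, 0, 0, 0, 0],
    [0.42, 0, 0, 0, 0, 0, 0],
    [0.42, 0, 0, 0.02, 0, 0, 0],
    [0.42, 0, 0, 0.05, 0, 0, 0],
    [0.42, 0, 0, 0.05, 0, 0, 0],
    [0.42, -0.02, 0.055, 0.02, 0, 0, 0],
    [0.42, -0.02, 0.055, 0.02, 0, 0, 0],
    [0.42, -0.02, 0.055, 0.02, 0, 0, 0],
    [0.42, 0, 0.055, 0.02, 0, 0, 0],
    [0.42, 0, 0.055, 0.02, 0, 0, 0],
    [0.42, 0, 0.055, 0, 0, 0, 0],
    [0.42, 0, 0.055, 0, 0, 0, 0]
  ]
}}

```text
time_s: 36.98
position: [0.4729, 0.306, 0.2368]
tcp_rot: [[1.0, -0.0, 0.001], [-0.0, -1.0, 0.0], [0.001, -0.0, -1.0]]
force: [1.3, -0.8, 0.4]
opening: 0.58
```

Call:
{"name": "play_rows", "arguments": {
  "targets": [
    [0, 0, 0.055, 0, 0, 0, 0],
    [0, 0, 0.055, 0, 0, 0, 0],
    [0, 0, 0, 0, 0, 0, 0]
  ]
}}

```text
time_s: 37.35
position: [0.4724, 0.4178, 0.2359]
tcp_rot: [[1.0, 0.004, 0.0], [0.004, -1.0, 0.001], [0.0, -0.001, -1.0]]
force: [-0.5, -1.0, -0.1]
opening: 0.837
```

Run:
```python
from h import *
a=bot.capture("top")[110:300,80:545]; b=bot.capture("scene")[120:460,140:520]
cv2.imwrite("pics/end.png",np.vstack([cv2.resize(a,(570,233)),cv2.resize(b,(570,366))[:366]]))
print(bot.read_state()["time_s"],bot.read_state()["position"])
T0=cv2.imread("pics/top0.png")[110:300,80:300]; 
def cen(im,p): 
    m=cv2.inRange(cv2.cvtColor(im,cv2.COLOR_BGR2HSV),(0,0,190),(180,60,255)); return cv2.moments(m[30:70,90:140])
print([ (M["m10"]/M["m00"],M["m01"]/M["m00"]) for M in (cen(T0,0),cen(a,0)) if M["m00"]])
```

```text
37.45 [0.47237937 0.41415039 0.23572633]
[(21.09893048128342, 16.592245989304814), (21.147905759162303, 16.573298429319372)]
```

Run:
```python
from h import *
for q in("top","scene"):
  c=bot.get_calibration(q); new=bot.capture(q); old=cv2.imread(f"pics/{q}0.png")
  d=cv2.absdiff(new,old).max(2); hsv=cv2.cvtColor(new,cv2.COLOR_BGR2HSV)
  g=cv2.cvtColor(new,cv2.COLOR_BGR2GRAY)
  light=(hsv[...,1]<120)&(g>120); dark=g<65
  for n,(x,y),z,mk in(("cone",(.529,-.081),.032,dark),("leaf",(.525,-.234),.021,light),("bird",(.521,-.375),.04,light)):
    P=np.array([(x+a*.093,y+b*.05,.014+.01) for a,b in((1,1),(1,-1),(-1,-1),(-1,1))]); k=np.zeros(g.shape,np.uint8); cv2.fillPoly(k,[np.int32(proj(c,P))],255)
    m=((d>25)&mk&(k>0)).astype(np.uint8)*255; m=cv2.morphologyEx(m,cv2.MORPH_CLOSE,np.ones((3,3)))
    for b in cv2.findContours(m,cv2.RETR_EXTERNAL,cv2.CHAIN_APPROX_NONE)[0]:
      if cv2.contourArea(b)<60: continue
      r=cv2.minAreaRect(np.float32(plane(c,b[:,0],z)[:,:2]*1000)); print(q,n,np.round(r[0]),np.round(r[1]),round(r[2]))
  # tin and stone patches: change against the first picture
  for n,X in(("tin",(.64,.215,.026)),("stone",(.445,.212,.013))):
    u,v=proj(c,[X])[0].astype(int); s=old[v-20:v+20,u-20:u+20]; w=new[v-30:v+30,u-30:u+30]
    r=cv2.matchTemplate(w,s,cv2.TM_CCOEFF_NORMED); print(q,n,(u,v),"shift px",np.array(cv2.minMaxLoc(r)[3])-10,round(r.max(),3))
s=bot.read_state(); print(s["time_s"],s["position"],s["force"])
```

```text
top cone [537. -88.] [17. 75.] 89
top leaf [ 480. -233.] [79. 37.] 7
top leaf [ 577. -234.] [36. 83.] 88
top bird [ 476. -368.] [35. 82.] 86
top bird [ 569. -368.] [34. 81.] 86
top tin (np.int64(191), np.int64(158)) shift px [0 0] 0.999
top stone (np.int64(189), np.int64(258)) shift px [0 0] 0.998
scene cone [536. -81.] [48. 81.] 86
scene leaf [ 575. -229.] [36. 78.] 89
scene leaf [ 479. -224.] [30. 80.] 89
scene bird [ 575. -375.] [43. 45.] 33
scene bird [ 473. -375.] [63. 48.] 19
scene tin (np.int64(300), np.int64(380)) shift px [0 0] 0.998
scene stone (np.int64(400), np.int64(331)) shift px [0 0] 0.993
37.55 [0.47287315 0.41291364 0.23613651] [-0.22845447 -0.18612723  0.53294339]
```

```bash
python3 -c "
from rig import bot; print(bot.hand_in())"
```

```text
the job is handed in; nothing more can be done
None
```

The five clock parts are in their trays and the job is handed in at about 37.6 s. Both birds stand end to end in the bird tray, both leaves lie face up end to end in the leaf tray, and the cone lies in the cone tray. Each part was lowered in 1 mm steps until a contact of 6–8 N showed, then released.

- **Parts in place:** In the final top and scene images, measured numerically, every part is within about 5 mm of its planned spot along the tray. Both leaves were face up and the first bird was standing when the wrist camera passed over. After release, I saw the second bird upright only in a wrist view it partly filled, and the second leaf and the cone only through these numbers.
- **Tin and stone:** neither moved in either camera (0 pixels).
- **Disagreements:**
  - One leaf's heading read 7° in the top view, against 1° in the scene view.
  - The cone's outline came out too narrow in the top view (17 mm) and too wide in the scene view (48 mm). The birds' outlines were off in the scene view. I put these down to the colour thresholds and tray mask, and did not check further.
- **Missing check:** the final overview picture could not be viewed because the 16-picture limit was reached, so the last check rests on numbers alone.

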